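# Make up the setup trays for two machining jobs

## Task

Make up the two job trays from the stock on the bench: in the blue tray put the brass bushing in the white bay, the aluminium V-block in the black bay and the green-handled plug gauge in the yellow bay; in the orange tray put the steel bushing in the white bay and the red-handled plug gauge in the yellow bay. Everything must stand upright, as it does now, flat on the floor of its bay, and be let go. Leave the black hex bolt standing where it is; it belongs to neither job.

Things in the scene. Friction and masses are not known exactly. Their poses are not given: they have to be found in the camera images.
- blue_tray: blue tray with three bays in a row, 226 mm (its y) by 78 mm (its x). Each bay is 70 mm square inside; its coloured floor is 6 mm above the bench, wall and divider tops (4 mm thick) at 16 mm. Fixed to the bench. Origin: centre of the underside, on the bench; z up; the bays lie in a row along its y axis: white floor centred at y = +74 mm, black at y = 0, yellow at y = -74 mm.
- orange_tray: orange tray with two bays in a row, 152 mm (its y) by 78 mm (its x). Each bay is 70 mm square inside; its coloured floor is 6 mm above the bench, wall and divider tops (4 mm thick) at 16 mm. Fixed to the bench. Origin: centre of the underside, on the bench; z up; the bays lie in a row along its y axis: white floor centred at y = +37 mm, yellow at y = -37 mm.
- brass_bushing: brass (yellow metal) flanged bushing standing upright on its flange: flange 44 mm diameter and 8 mm thick at the bottom, barrel 30 mm diameter above it, 52 mm tall in all, about 0.3 kg; the bore is shown by a black disc on top. Origin: centre of the underside; z up along its axis
- steel_bushing: bright steel (grey metal) flanged bushing standing upright on its flange: flange 44 mm diameter and 8 mm thick at the bottom, barrel 30 mm diameter above it, 52 mm tall in all, about 0.3 kg; the bore is shown by a black disc on top. Origin: centre of the underside; z up along its axis
- green_gauge: plug gauge standing on the end of its green plastic handle: handle 32 mm diameter from 0 to 48 mm, then a thin steel pin 16 mm diameter up to 72 mm, about 0.14 kg. Origin: centre of the underside; z up along its axis
- red_gauge: plug gauge standing on the end of its red plastic handle: handle 32 mm diameter from 0 to 48 mm, then a thin steel pin 16 mm diameter up to 72 mm, about 0.14 kg. Origin: centre of the underside; z up along its axis
- v_block: aluminium V-block, 44 mm (its x) by 40 mm (its y), 44 mm tall, about 0.2 kg, with a V groove 20 mm wide and 10 mm deep along its x in the top (groove faces darker grey); grip it across the two flat sides that face its +y and -y (40 mm apart). Origin: centre of the underside; z up
- hex_bolt: black steel hex bolt standing on its head, to be left alone: head 42 mm across corners and 15 mm thick at the bottom, shank 24 mm diameter, 60 mm tall in all. Origin: centre of the underside; z up. Other stock, up to 60 mm wide and tall, may stand about; all stock stands at least 90 mm apart, centre to centre.
Not all that is in view belongs to the job. What is shaped like the steel_bushing but pink is not meant.

How it is judged (in metres and radians):
At the end, for the whole second after the job is handed in: Each of the five parts stands in its own bay: within 20 mm of the bay centre along both tray axes, its underside 3 to 10 mm above the tray's underside (bay floor at 6 mm), tilted less than 0.12 rad, slower than 0.02 m/s; the hex bolt is within 20 mm of its start and upright (x of brass_bushing in the frame of blue_tray between -0.02 and 0.02 m and y of brass_bushing in the frame of blue_tray between 0.054 and 0.094 m and z of brass_bushing in the frame of blue_tray between 0.003 and 0.01 m and angle between each of brass_bushing, v_block, green_gauge, steel_bushing, red_gauge, hex_bolt's own z axis and vertical below 0.12 rad and linear speed of each of brass_bushing, v_block, green_gauge, steel_bushing, red_gauge below 0.02 m/s and x of v_block in the frame of blue_tray between -0.02 and 0.02 m and y of v_block in the frame of blue_tray between -0.02 and 0.02 m and z of v_block in the frame of blue_tray between 0.003 and 0.01 m and x of green_gauge in the frame of blue_tray between -0.02 and 0.02 m and y of green_gauge in the frame of blue_tray between -0.094 and -0.054 m and z of green_gauge in the frame of blue_tray between 0.003 and 0.01 m and x of steel_bushing in the frame of orange_tray between -0.02 and 0.02 m and y of steel_bushing in the frame of orange_tray between 0.017 and 0.057 m and z of steel_bushing in the frame of orange_tray between 0.003 and 0.01 m and x of red_gauge in the frame of orange_tray between -0.02 and 0.02 m and y of red_gauge in the frame of orange_tray between -0.057 and -0.017 m and z of red_gauge in the frame of orange_tray between 0.003 and 0.01 m and distance of hex_bolt from where it was at the start of the episode below 0.02 m); the robot touches nothing.
It fails at once if the hex bolt is moved more than 20 mm from its start (distance of hex_bolt from where it was at the start of the episode above 0.02 m).
It also fails if it takes over 144 s, if anything falls off the work surface, if the arm or the gripper's body presses on something with over 40 N, if the wrist force passes 120 N, or if a joint passes its speed limit or range.

## Robot

A 7-joint arm with a two-finger parallel gripper is mounted at the origin on the work surface. World frame = base frame: x ahead of the robot, y to its left, z up, the work surface at z = 0. Lengths are in mm, angles in rad, forces in N, time in s.
With the tool pointing down it reaches from about 400 to 850 mm from the base axis. Payload 4.4 kg.
Tool frame: the origin (TCP) lies on the centre line of the jaws, within the pads' length; the fingertips stand 8 mm ahead of it and the grasp point (between the pads) lies 11 mm behind it; z points along the fingers, y is the direction in which the jaws open and shut (so a half turn about z gives the same grasp; the last joint's range is limited). The gripper opens to 94 mm and grips with 3 to 60 N. Pads are 16 mm wide; open, the fingers measure 119 mm over their backs; the gripper's body (75 mm by 177 mm) begins 78 mm behind the grasp point.
Start: joints at [1.037, 0.628, 0.038, 1.517, -0.027, 0.996, -0.02], TCP at [293.129, -580.167, 213.478] pointing down, gripper open.
Joint ranges: [-3.06, 3.06], [-0.37, 2.12], [-1.25, 1.32], [0.18, 2.47], [-1.1, 4.24], [0.23, 1.98], [-2.94, 2.94]. Speed limits (rad/s): [2.57, 2.57, 3.14, 3.14, 3.14, 3.14, 3.14].

## Interface

Orientations are given as a unit quaternion [x, y, z, w].
In Python, from workcell import sense, snapshot, camera_params, job_done, trace gives the robot as it stands.
- The arm moves only by the shell command python3 -m pendant 'ROWS'. ROWS is JSON, a list that holds one entry, the list of rows, each a list of 7 numbers: the turn, a rotation vector about the tool's x, y, z normalised to -1 to 1, where 1 is 2 pi rad, then the shift along the tool's x, y, z normalised to -1 to 1, where 1 is 1 m, then the gripper's target within -1 to 1 (shut at 1, half-way at 0, fully open at -1). In form: [[[wx, wy, wz, tx, ty, tz, grip], ...]]. A call has 1 to 5 rows; each row is the pose to reach, as a shift and turn from the pose commanded when the call began, along the tool's axes at that moment, turning the shorter way round; what a row does not reach only later rows make up. A row lasts 1/10 s, in which the tool goes at most 50 mm and 8.59 degrees, less where a joint would pass 70% of its speed; a pose out of reach is approached as far as the arm can. A call with a number of a shift or a turn outside -1 to 1 is refused whole. A call with a gripper value outside its range is refused whole. The fingers move at their own pace and stop on an object; the grip force is fixed at half the most. Time passes only in rows, so rows that repeat a pose let the fingers close. It gives the time, the measured TCP pose, the force and the opening at its end, in the units of the state.
- sense(): the state, without advancing time (a new reading comes with each control period).
- snapshot(name): name is "scene" or "top" or "wrist"; returns the picture (420x560x3 uint8, red, green, blue); there is no depth.
- camera_params(name): a dict with "fx", "fy", "cx", "cy" (pixels), "k1" (the pictures are not rectified: a ray, as slopes to the right and down, at radius r is drawn at 1 + k1 r^2 times it, then the intrinsics apply), "R" (3x3) and "t" (3): a world point X has camera coordinates R X + t. Camera axes: x right, y down, z forward; pixel columns grow to the right and rows downward; lengths in mm; the calibration is good to about 2 mm. A picture is of the moment at which its call begins: read the wrist's pose just before it. camera_params takes no time and is no camera call; for the wrist camera it gives the pose at the moment of the call.
- job_done(): hands the job in, once; it reports no verdict.
Trained networks look in the newest picture that a camera, given by its name, has taken for a name from the list of things; names that differ only in an ending like _2 or _b are one class to them, and where a whole thing is asked for, a point or a joint stands for the part that bears it (a point fixed in the world has none). Each returns a list of dicts, best first, with "confidence" (0 to 1); they miss things now and then, are a little off and sometimes report something else, mostly with a low value. They report only what shows in the picture. A call takes as long as a camera call. They do not tell look-alikes from the thing itself.
- trace(query, camera): "mask" (420x560 bool, what is visible of it) and "extent" ([left, top, width, height] in pixels, round what is visible of it).
The state is a dict: "clock": time; "joint_positions": joint angles; "joint_vel": joint speeds; "joint_torque": joint torques, N m; "position": TCP position; "orientation": TCP orientation; "ft_force": force on the tool from outside, world axes, zero at the start; "wrist_torque": the same for the moment, N m; "gripper_width": finger opening in mm.
Only numpy, scipy, OpenCV 4.12 (cv2) and the standard library are available. Lean on these libraries where they do the work, as an engineer would, in place of code of your own. Each camera call takes 0.05 s, during which the arm holds its last target.

## Working session

There is one attempt and no reset: what is moved stays moved. The work goes in short steps, Python scripts to look and compute and a shell command to move; the robot and the scene stay as the last step left them, time stands still between calls to the robot, and variables do not carry over. Pictures are saved under pics/ and viewed, and the job is handed in when it is done.

```bash
mkdir -p pics; ls
python3 - <<'E'
from workcell import *
import cv2
print(sense())
for n in ("scene","top","wrist"):
    im=snapshot(n); cv2.imwrite(f"pics/{n}0.png",im[:,:,::-1]); print(n,camera_params(n))
print(sense()['clock'])
E
```

```text
pics
{'clock': 0.0, 'joint_positions': array([ 1.03722174,  0.62932313,  0.03846474,  1.51831751, -0.02702609,
        0.99629854, -0.01999406]), 'joint_vel': array([-6.50107382e-04, -1.27034378e-03, -2.75254654e-04,  2.48617211e-05,
       -1.16663061e-03,  3.69620847e-05,  1.22662499e-03]), 'joint_torque': array([ 1.83666530e-04, -5.49727249e+01,  1.14397366e+00, -1.86632985e+01,
       -5.21076901e-02,  2.37389747e-02,  1.66582372e-04]), 'position': array([ 292.82466939, -579.60208735,  212.58557191]), 'orientation': array([ 9.72775379e-01,  2.31748198e-01, -2.18334310e-04, -8.87568731e-04]), 'ft_force': array([-0.55240528,  1.76146896, -0.2707683 ]), 'wrist_torque': array([ 0.0144473 , -0.03581733,  0.05376315]), 'gripper_width': 93.79599014376505}
scene {'fx': 382.5330798413011, 'fy': 382.5330798413011, 'cx': 275.23878179079554, 'cy': 216.03110702053, 'k1': -0.09217210528730789, 'R': array([[-0.25795471,  0.96588463, -0.02294014],
       [ 0.52096979,  0.11905862, -0.84523105],
       [-0.81366446, -0.22998245, -0.53390844]]), 't': array([ 138.71376949, -228.68107275, 1257.20091785])}
top {'fx': 391.4093948540595, 'fy': 391.4093948540595, 'cx': 283.5081474264724, 'cy': 212.07915239625498, 'k1': 0.03225288431440702, 'R': array([[-0.00149727, -0.99951664,  0.03105215],
       [-0.98808764, -0.00329975, -0.15385683],
       [ 0.15388493, -0.03091261, -0.9876051 ]]), 't': array([ -9.84010689, 498.88982004, 900.00279204])}
wrist {'fx': 336.3790970713948, 'fy': 336.3790970713948, 'cx': 279.22647622685537, 'cy': 207.29265358802093, 'k1': -0.010401513120985842, 'R': array([[ 0.45087554, -0.89258374, -0.00234862],
       [-0.86488945, -0.43753355,  0.24602976],
       [-0.22062977, -0.1088975 , -0.96925943]]), 't': array([-648.23288979,  -26.3454355 ,  390.37340413])}
0.15
```

View pics/scene0.png

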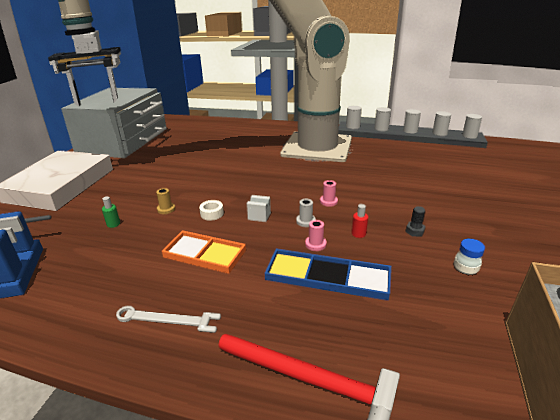

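View pics/top0.png

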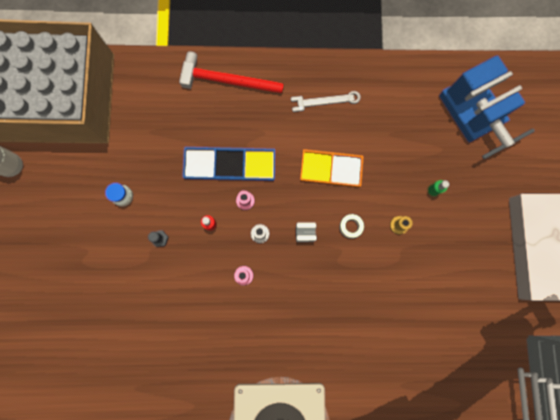

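View pics/wrist0.png

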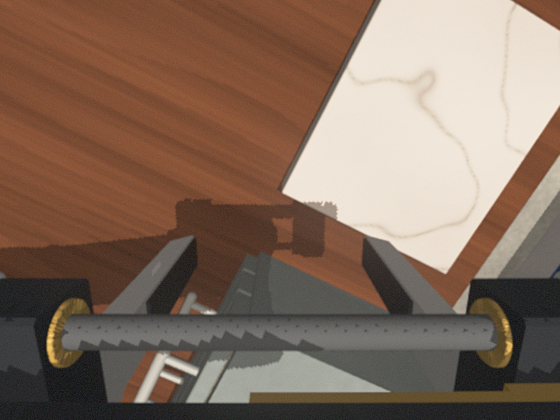

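Candidates, in pixels of the top view:
- **Steel bushing:** grey at (260,233). Pink look-alikes at (245,200) and (243,275); white ring at (352,226).
- **Brass bushing:** (401,225).
- **Gauges:** red at (208,222), green at (440,187).
- **V-block:** (306,232).
- **Hex bolt:** (158,238), to be left alone.

Trays: blue has its white bay on the left at (200,164), orange has its white bay on the right at (347,170).

Next I localise everything with the networks and both fixed cameras.

```bash
cat > h.py <<'E'
import numpy as np, cv2, json
from scipy.optimize import least_squares
def proj(P,X):
    X=np.atleast_2d(X); c=X@np.array(P['R']).T+np.array(P['t'])
    s=c[:,:2]/c[:,2:]; r2=(s**2).sum(1,keepdims=True); s=s*(1+P['k1']*r2)
    return s*[P['fx'],P['fy']]+[P['cx'],P['cy']]
def cyl(parts):
    a=np.linspace(0,2*np.pi,40,endpoint=False); L=[]
    for d,z0,z1 in parts:
        for i in range(2): pass
        L.append(np.vstack([np.c_[d/2*np.cos(a),d/2*np.sin(a),0*a+z] for z in (z0,z1)]))
    return L
def box(x,y,z0,z1):
    return [np.array([[sx*x/2,sy*y/2,z] for sx in(-1,1) for sy in(-1,1) for z in(z0,z1)])]
M={'bush':cyl([(44,0,8),(30,8,52)]),'gauge':cyl([(32,0,48),(16,48,72)]),'v':box(44,40,0,44),
   'bolt':cyl([(42,0,15),(24,15,60)]),'blue':box(78,226,0,16),'orange':box(78,152,0,16)}
def sil(P,parts,pose,up=8):
    x,y,th=pose; R=np.array([[np.cos(th),-np.sin(th),0],[np.sin(th),np.cos(th),0],[0,0,1]])
    m=np.zeros((420*up//8*8//1,560*up),np.uint8) if False else None
    polys=[cv2.convexHull(proj(P,p@R.T+[x,y,0]).astype(np.float32))[:,0] for p in parts]
    return polys
def raster(polys,off,size,k=8):
    m=np.zeros((size[1]*k,size[0]*k),np.uint8)
    for q in polys: cv2.fillPoly(m,[np.round((q-off+0.5)*k*16).astype(np.int32)],255,shift=4)
    return cv2.resize(m,size,interpolation=cv2.INTER_AREA)/255.
E
python3 - <<'E'
from workcell import *
from h import *
import pickle
out={}
for cam in ('top','scene'):
    im=snapshot(cam); P=camera_params(cam); vis=im.copy()
    for n in ['brass_bushing','steel_bushing','green_gauge','red_gauge','v_block','hex_bolt','blue_tray','orange_tray']:
        r=trace(n,cam); out[cam,n]=r
        for d in r:
            m=d['mask']; ys,xs=np.nonzero(m); print(cam,n,round(d['confidence'],2),np.round(d['extent'],1),m.sum(),(xs.mean().round(1),ys.mean().round(1)) if m.any() else None, im[m].mean(0).round() if m.any() else '')
    out[cam,'im']=im; out[cam,'P']=P
pickle.dump(out,open('t0.pkl','wb'))
print(sense()['clock'])
E
```

```text
top steel_bushing 0.73 [238.6 192.8  15.2  19.8] 256 (np.float64(245.0), np.float64(200.4)) [189. 123. 139.]
top steel_bushing 0.5 [235.9 269.3  15.3  16.8] 249 (np.float64(243.4), np.float64(275.8)) [204. 137. 155.]
top steel_bushing 0.49 [249.7 224.5  20.6  19.4] 230 (np.float64(259.7), np.float64(234.2)) [176. 170. 159.]
top green_gauge 0.58 [425.6 174.7  23.6  20.9] 213 (np.float64(437.2), np.float64(187.4)) [ 74. 116.  74.]
top red_gauge 0.76 [199.7 213.1  19.7  17. ] 201 (np.float64(208.8), np.float64(223.0)) [182.  86.  75.]
top v_block 0.93 [297.9 223.2  19.4  17.9] 331 (np.float64(305.3), np.float64(232.6)) [183. 181. 170.]
top hex_bolt 0.77 [151.  229.6  17.8  19.2] 251 (np.float64(158.5), np.float64(238.2)) [80. 76. 73.]
top blue_tray 0.78 [183.  145.8  93.1  36.9] 3063 (np.float64(228.4), np.float64(163.7)) [150. 150. 112.]
top orange_tray 0.76 [304.5 148.8  56.5  41.5] 1866 (np.float64(331.5), np.float64(168.0)) [233. 211. 111.]
scene brass_bushing 0.58 [158.5 186.2  17.9  27.9] 370 (np.float64(164.8), np.float64(201.7)) [141. 108.  54.]
scene brass_bushing 0.47 [405.9 2
[... 458 characters left out ...]
8 (np.float64(109.7), np.float64(212.7)) [ 64. 115.  70.]
scene red_gauge 0.81 [353.4 205.2  14.5  30.6] 386 (np.float64(359.0), np.float64(222.4)) [166.  55.  51.]
scene v_block 0.79 [249.7 194.2  23.   29.6] 518 (np.float64(258.3), np.float64(208.5)) [173. 171. 160.]
scene v_block 0.45 [158.  186.4  14.9  27.5] 363 (np.float64(164.2), np.float64(201.7)) [142. 109.  54.]
scene blue_tray 0.95 [266.  248.7 126.2  52.7] 4284 (np.float64(329.9), np.float64(273.3)) [114. 123. 120.]
scene blue_tray 0.7 [406.7 207.3  20.9  28.6] 418 (np.float64(416.6), np.float64(222.3)) [53. 52. 51.]
scene orange_tray 0.82 [159.1 228.5  86.2  41.9] 2302 (np.float64(204.8), np.float64(251.0)) [221. 161.  97.]
1.05
```

```bash
cat > fit.py <<'E'
from h import *
import pickle
o=pickle.load(open('t0.pkl','rb'))
def pick(cam,n,i): return o[cam,n][i]['mask'].astype(np.uint8)
hsv=cv2.cvtColor(o['top','im'],cv2.COLOR_RGB2HSV)
S={'steel_bushing':('bush',2,0),'green_gauge':('gauge',0,0),'red_gauge':('gauge',0,0),'v_block':('v',0,0),'hex_bolt':('bolt',0,None),
 'brass_bushing':('bush',None,0),'blue_tray':('blue',0,0),'orange_tray':('orange',0,0)}
def cent(m):
    M_=cv2.moments(np.ascontiguousarray(m.astype(np.float32))); return np.array([M_['m10'],M_['m01']])/M_['m00']
res={}
for n,(mod,it,isc) in S.items():
    obs={}
    if it is not None: obs['top']=pick('top',n,it)
    if isc is not None: obs['scene']=pick('scene',n,isc)
    for c in obs:
        obs[c]=cv2.morphologyEx(obs[c],cv2.MORPH_OPEN,np.ones((3,3)))
    def pm(c,p): return raster(sil(o[c,'P'],M[mod],p),np.zeros(2),(560,420),4)
    def fit(cams,th):
        x0=np.array([500.,0.])
        # init: linear via gradient
        return least_squares(lambda v:np.concatenate([cent(pm(c,(*v,th)))-cent(obs[c]) for c in cams]),x0,diff_step=0.01,x_scale=100)
    def iou(p): return [np.minimum(pm(c,p),obs[c]).sum()/np.maximum(pm(c,p),obs[c]).sum() for c in obs]
    ths=[0] if mod in('bush','gauge','bolt') else np.arange(-24,24)*np.pi/48 if 'tray' in n else np.arange(-12,12)*np.pi/48
    # coarse th using joint fit
    best=None
    for th in ths:
        r=fit(list(obs),th); s=sum(iou((*r.x,th)))
        if best is None or s>best[0]: best=(s,th,r.x,r.fun)
    s,th,x,f=best
    if len(ths)>1:
        for t2 in th+np.arange(-3,4)*np.pi/48/4:
            r=fit(list(obs),t2); s=sum(iou((*r.x,t2)))
            if s>best[0]: best=(s,t2,r.x,r.fun)
    s,th,x,f=best
    per={c:fit([c],th).x.round(1) for c in obs}
    print(n,x.round(1),'th',round(float(th),3),'iou',np.round(iou((*x,th)),2),'res',f.round(1),per)
    res[n]=(*x,th)
pickle.dump(res,open('res.pkl','wb'))
for c in('top','scene'):
    im=cv2.resize(o[c,'im'][:,:,::-1],None,fx=3,fy=3,interpolation=cv2.INTER_CUBIC)
    for n,p in res.items():
        for q in sil(o[c,'P'],M[S[n][0]],p): cv2.polylines(im,[np.round((q+.5)*3).astype(int)],True,(255,255,0),1)
    im=im[130*3:260*3,140*3:460*3] if c=='top' else im[170*3:310*3,90*3:430*3]
    cv2.imwrite(f'pics/fit_{c}.png',cv2.resize(im,(800,int(800*im.shape[0]/im.shape[1]))))
E
time python3 fit.py
```

```text
steel_bushing [441.8   0. ] th 0.0 iou [0. 0.] res [ 19.7   3.1 -19.6  -3.8] {'top': array([450.2,   0. ]), 'scene': array([419.6,   0. ])}
green_gauge [624.   0.] th 0.0 iou [0. 0.] res [-157.6  -24.3  153.7   40.5] {'top': array([562.,   0.]), 'scene': array([705.1,   0. ])}
red_gauge [451.2   0. ] th 0.0 iou [0. 0.] res [ 70.9   9.5 -74.2 -14.6] {'top': array([474.6,   0. ]), 'scene': array([378.9,   0. ])}
v_block [464.4   0. ] th -0.785 iou [0. 0.] res [-25.7  -5.5  25.2   5.3] {'top': array([450.7,   0. ]), 'scene': array([484.9,   0. ])}
hex_bolt [437.4   0. ] th 0.0 iou [0.] res [120.9   0.6] {'top': array([437.4,   0. ])}
brass_bushing [598.4   0. ] th 0.0 iou [0.] res [102.4  47.5] {'scene': array([598.4,   0. ])}
blue_tray [605.8   0. ] th -0.295 iou [0.25 0.28] res [ 51.    8.4 -59.8 -14.9] {'top': array([628.4,   0. ]), 'scene': array([572.3,   0. ])}
orange_tray [632.8   0. ] th -0.115 iou [0.07 0.1 ] res [-52.1  -6.4  58.6  14.9] {'top': array([617.2,   0. ]), 'scene': array([659.7,   0. ])}fit.py:9: RuntimeWarning: invalid value encountered in divide
  M_=cv2.moments(np.ascontiguousarray(m.astype(np.float32))); return np.array([M_['m10'],M_['m01']])/M_['m00']

real	2m52.504s
user	1m29.545s
sys	0m35.433s
```

```bash
sed -i 's/x0=np.array(\[500.,0.\])/x0=np.array([1500.,1000.])/; s/return least_squares(lambda v:np.concatenate(\[cent(pm(c,(\*v,th)))/r=least_squares(lambda v:np.concatenate([cent(pm(c,(*(v-1000),th)))/; s/,x0,diff_step=0.01,x_scale=100)/,x0,diff_step=0.005,max_nfev=8); r.x=r.x-1000; return r/; s/,(560,420),4)/,(560,420),3)/' fit.py
time python3 fit.py
```

```text
steel_bushing [449.1  47.9] th 0.0 iou [0.86 0.86] res [0.3 0.2 0.2 0.3] {'top': array([449.6,  48.6]), 'scene': array([447.6,  47.3])}
green_gauge [ 563.6 -389.7] th 0.0 iou [0.79 0.78] res [0.3 0.1 0.2 0.6] {'top': array([ 563.8, -389.1]), 'scene': array([ 561.8, -391.8])}
red_gauge [474.2 169.7] th 0.0 iou [0.93 0.85] res [ 0.2 -0.1  0.2 -0.1] {'top': array([474. , 170.2]), 'scene': array([474.7, 169.4])}
v_block [452.3 -62.5] th 0.0 iou [0.83 0.91] res [ 0.2 -0.4  0.4 -0.4] {'top': array([451.4, -61.8]), 'scene': array([454.5, -62.7])}
hex_bolt [438.6 291.1] th 0.0 iou [0.83] res [ 0. -0.] {'top': array([438.6, 291.1])}
brass_bushing [ 473.6 -296.9] th 0.0 iou [0.93] res [0. 0.] {'scene': array([ 473.6, -296.9])}
blue_tray [626.1 126.3] th -0.016 iou [0.95 0.95] res [0.3 0.1 0.3 0.4] {'top': array([626.8, 126.7]), 'scene': array([625.1, 125.6])}
orange_tray [ 616.3 -130.6] th -0.098 iou [0.94 0.96] res [-0.2  0.4 -0.1  0.3] {'top': array([ 617.3, -131.3]), 'scene': array([ 615.6, -130.7])}
real	1m0.367s
user	0m35.543s
sys	0m12.941s
```

View pics/fit_top.png

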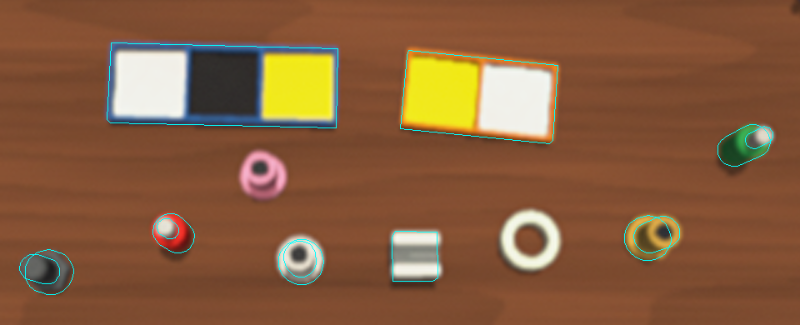

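View pics/fit_scene.png

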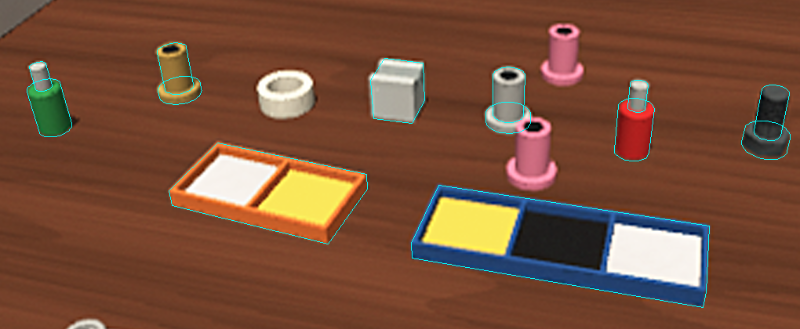

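All fits agree within about 2 mm between the cameras, and the outlines sit on the right things: grey steel bushing at top (260,233), pink ones excluded. The orange tray's white bay points towards -y, so its yaw is π-0.098. Now I'll turn so the jaws open along world x and go towards the brass bushing.

```bash
python3 -m pendant '[[[0,0,-0.0234,0.0412,-0.0244,0,-1],[0,0,-0.0468,0.0824,-0.0488,0,-1],[0,0,-0.0702,0.1236,-0.0732,0,-1],[0,0,-0.0936,0.1648,-0.0976,0,-1],[0,0,-0.117,0.206,-0.122,0,-1]]]'
cat > st.py <<'E'
import sys,numpy as np
from scipy.spatial.transform import Rotation as R
from workcell import sense
s=sense(); r=R.from_quat(s['orientation']); p=s['position']
print('t',round(s['clock'],2),'p',p.round(1),'grip',round(s['gripper_width'],1),'F',s['ft_force'].round(1),'j7',s['joint_positions'][6].round(2))
T=r.as_matrix(); a=np.arctan2(T[1,0],T[0,0]); print('yaw',a.round(4),'tilt',np.arccos(min(1,-T[2,2])).round(4),'turn to 90deg wz',round(-(np.pi/2-a)/(2*np.pi),4))
if len(sys.argv)>1:
    d=T.T@(np.array([float(v) for v in sys.argv[1:4]])-p)/1000; print('shift tool',d.round(4))
E
python3 st.py 473.6 -297 130
```

```text
clock: 1.55
position: [422.8, -376.8, 213.8]
orientation: [0.823, 0.568, 0.0, 0.0]
ft_force: [0.9, -0.1, 0.2]
gripper_width: 94.3
t 1.55 p [ 422.8 -376.8  213.8] grip 94.3 F [ 0.9 -0.1  0.2] j7 0.21
yaw 1.2087 tilt 0.0006 turn to 90deg wz -0.0576
shift tool [0.0926 0.0192 0.0838]
```

```bash
python3 -m pendant '[[[0,0,-0.0192,0.031,0.0064,0.028,-1],[0,0,-0.0384,0.062,0.0128,0.056,-1],[0,0,-0.0576,0.0926,0.0192,0.0838,-1],[0,0,-0.0576,0.0926,0.0192,0.11,-1]]]'
python3 st.py 473.6 -297 22
python3 - <<'E'
from workcell import *
from h import *
import pickle
res=pickle.load(open('res.pkl','rb'))
P=camera_params('wrist'); im=snapshot('wrist')[:,:,::-1].copy()
for q in sil(P,M['bush'],(473.6,-296.9,0)): cv2.polylines(im,[np.round(q).astype(int)],True,(255,255,0),1)
cv2.imwrite('pics/w1.png',im)
E
```

```text
clock: 1.95
position: [476.7, -293.8, 102.8]
orientation: [0.706, 0.708, 0.002, 0.0]
ft_force: [-0.2, 0.3, -0.4]
gripper_width: 94.0
t 1.95 p [ 476.7 -293.8  102.8] grip 94.0 F [-0.2  0.3 -0.4] j7 0.28
yaw 1.5745 tilt 0.0043 turn to 90deg wz 0.0006
shift tool [-0.0035 -0.0033  0.0808]
```

View pics/w1.png

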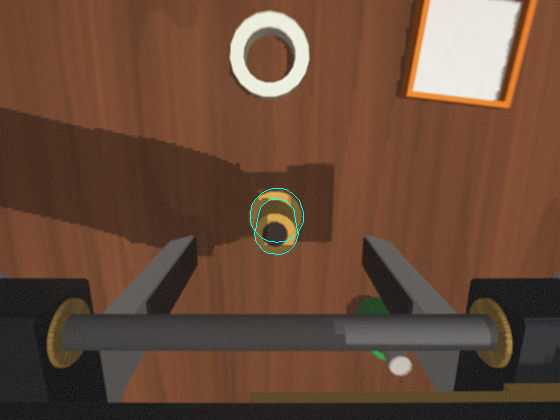

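The wrist view shows the brass bushing at (275,225), inside the predicted outline and centred between the fingers. Descend and grip.

```bash
python3 -m pendant '[[[0,0,0.0006,-0.0035,-0.0033,0.03,-1],[0,0,0.0006,-0.0035,-0.0033,0.06,-1],[0,0,0.0006,-0.0035,-0.0033,0.0808,-1],[0,0,0.0006,-0.0035,-0.0033,0.0808,-1],[0,0,0.0006,-0.0035,-0.0033,0.0808,1]]]'
python3 st.py 473.6 -297 22
python3 -m pendant '[[[0,0,0,0,0,0,1],[0,0,0,0,0,0,1],[0,0,0,0,0,0,1],[0,0,0,0,0,0,1],[0,0,0,0,0,0,1]]]'
python3 st.py 473.6 -297 130
```

```text
clock: 2.5
position: [470.0, -303.0, 23.3]
orientation: [0.711, 0.703, -0.0, 0.0]
ft_force: [0.9, -0.4, 0.1]
gripper_width: 89.1
t 2.5 p [ 470.  -303.    23.3] grip 89.1 F [ 0.9 -0.4  0.1] j7 0.25
yaw 1.5602 tilt 0.0006 turn to 90deg wz -0.0017
shift tool [0.0061 0.0035 0.0013]
clock: 3.0
position: [470.0, -302.5, 23.0]
orientation: [0.711, 0.704, 0.0, 0.0]
ft_force: [-0.9, 0.4, 0.6]
gripper_width: 49.4
t 3.0 p [ 470.  -302.5   23. ] grip 49.4 F [-0.9  0.4  0.6] j7 0.25
yaw 1.561 tilt 0.0005 turn to 90deg wz -0.0016
shift tool [ 0.0055  0.0036 -0.107 ]
```

The arm overshoots while moving, so poses should be read when settled. I'm 5 mm off in y; I'll correct that before the jaws touch.

```bash
python3 -m pendant '[[[0,0,-0.0015,0.0055,0.0036,0,0.1],[0,0,-0.0015,0.0055,0.0036,0,0.1],[0,0,-0.0015,0.0055,0.0036,0,1],[0,0,-0.0015,0.0055,0.0036,0,1],[0,0,-0.0015,0.0055,0.0036,0,1]]]'
python3 -m pendant '[[[0,0,0,0,0,0,1],[0,0,0,0,0,0,1]]]'
python3 st.py 473.6 -297 130
```

```text
clock: 3.5
position: [473.6, -296.9, 22.6]
orientation: [0.707, 0.707, 0.0, 0.0]
ft_force: [0.8, 0.2, 0.4]
gripper_width: 30.0
clock: 3.7
position: [473.6, -296.9, 22.6]
orientation: [0.707, 0.707, 0.0, 0.0]
ft_force: [1.3, -0.3, -0.5]
gripper_width: 29.7
t 3.7 p [ 473.6 -296.9   22.6] grip 29.7 F [ 1.3 -0.3 -0.5] j7 0.25
yaw 1.5704 tilt 0.0002 turn to 90deg wz -0.0001
shift tool [-1.000e-04  0.000e+00 -1.074e-01]
```

```bash
python3 -m pendant '[[[0,0,0,0,0,-0.04,1],[0,0,0,0,0,-0.08,1],[0,0,0,0.02,0.006,-0.108,1],[0,0,0,0.065,0.02,-0.108,1],[0,0,0,0.11,0.034,-0.108,1]]]'
python3 -m pendant '[[[0,0,0,0.047,0.0145,0,1],[0,0,0,0.094,0.029,0,1],[0,0,0,0.141,0.0435,0,1],[0,0,0,0.188,0.058,0,1],[0,0,0,0.235,0.0725,0,1]]]'
python3 st.py 627.3 200.3 130
```

```text
clock: 4.2
position: [507.8, -187.2, 131.6]
orientation: [0.709, 0.706, 0.0, 0.001]
ft_force: [0.2, 0.2, -3.1]
gripper_width: 29.3
clock: 4.7
position: [579.8, 49.6, 130.3]
orientation: [0.707, 0.707, -0.001, -0.0]
ft_force: [1.4, -1.0, -3.0]
gripper_width: 29.8
t 4.7 p [579.8  49.6 130.3] grip 29.8 F [ 1.4 -1.  -3. ] j7 -0.31
yaw 1.5702 tilt 0.0014 turn to 90deg wz -0.0001
shift tool [1.507e-01 4.740e-02 1.000e-04]
```

```bash
python3 -m pendant '[[[0,0,0,0.045,0.0145,0,1],[0,0,0,0.09,0.029,0,1],[0,0,0,0.13,0.0415,0,1],[0,0,0,0.1515,0.0475,0.0,1],[0,0,0,0.1515,0.0475,0.03,1]]]'
python3 -m pendant '[[[0,0,0,0,0,0.03,1],[0,0,0,0,0,0.03,1],[0,0,0,0,0,0.03,1]]]'
python3 st.py 627.3 200.3 29
```

```text
clock: 5.2
position: [630.5, 207.1, 103.6]
orientation: [0.705, 0.709, 0.005, 0.0]
ft_force: [0.8, -0.2, -2.7]
gripper_width: 29.4
clock: 5.5
position: [627.1, 199.0, 70.3]
orientation: [0.707, 0.707, -0.001, -0.0]
ft_force: [0.7, 0.2, -2.1]
gripper_width: 29.5
t 5.5 p [627.1 199.   70.3] grip 29.5 F [ 0.7  0.2 -2.1] j7 -0.51
yaw 1.5701 tilt 0.002 turn to 90deg wz -0.0001
shift tool [0.0013 0.0003 0.0412]
```

```bash
python3 -m pendant '[[[0,0,0,0.0013,0.0003,0.015,1],[0,0,0,0.0013,0.0003,0.03,1],[0,0,0,0.0013,0.0003,0.04,1],[0,0,0,0.0013,0.0003,0.041,1],[0,0,0,0.0013,0.0003,0.041,1]]]'
python3 st.py 627.3 200.3 29
```

```text
clock: 6.0
position: [627.7, 200.7, 29.3]
orientation: [0.707, 0.707, -0.0, -0.0]
ft_force: [-0.3, -0.5, -2.5]
gripper_width: 29.5
t 6.0 p [627.7 200.7  29.3] grip 29.5 F [-0.3 -0.5 -2.5] j7 -0.52
yaw 1.5704 tilt 0.0009 turn to 90deg wz -0.0001
shift tool [-0.0004 -0.0004  0.0003]
```

```bash
python3 -m pendant '[[[0,0,0,0,0,0.0007,1],[0,0,0,0,0,0.0007,-0.2],[0,0,0,0,0,0.0007,-0.2],[0,0,0,0,0,0.0007,-0.2],[0,0,0,0,0,0.0007,-0.2]]]'
python3 -m pendant '[[[0,0,0,0,0,-0.02,-0.2],[0,0,0,0,0,-0.06,-0.2],[0,0,0,0,0,-0.1,-0.2],[0,0,0,-0.005,-0.04,-0.1,-0.5],[0,0,0,-0.013,-0.085,-0.1,-1]]]'
python3 st.py 474.2 169.7 130
python3 - <<'E'
from workcell import *
import cv2
for c in('top','scene'): cv2.imwrite(f'pics/{c}1.png',snapshot(c)[:,:,::-1])
E
```

```text
clock: 6.5
position: [628.3, 201.0, 29.4]
orientation: [0.707, 0.707, 0.0, 0.0]
ft_force: [-0.2, -0.5, 0.1]
gripper_width: 55.4
clock: 7.0
position: [544.2, 188.7, 130.6]
orientation: [0.708, 0.707, 0.003, 0.001]
ft_force: [-0.1, -0.2, -0.4]
gripper_width: 69.3
t 7.0 p [544.2 188.7 130.6] grip 69.3 F [-0.1 -0.2 -0.4] j7 -0.55
yaw 1.5697 tilt 0.0055 turn to 90deg wz -0.0002
shift tool [-0.0191 -0.07    0.0002]
```

View pics/scene1.png

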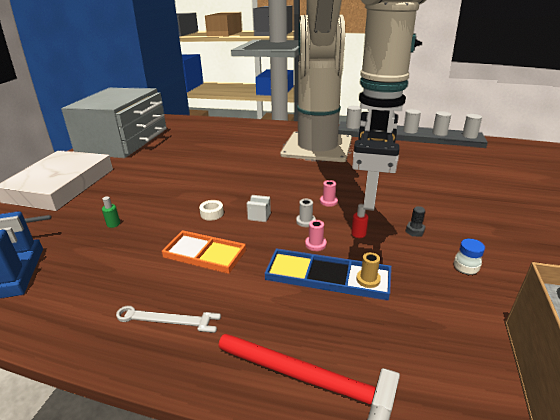

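The brass bushing stands in the blue tray's white bay at scene (370,272). Now the red gauge.

```bash
python3 -m pendant '[[[0,0,0,-0.0095,-0.035,0,-1],[0,0,0,-0.0185,-0.068,0,-1],[0,0,0,-0.0185,-0.068,0.02,-1],[0,0,0,-0.0185,-0.068,0.03,-1],[0,0,0,-0.0185,-0.068,0.03,-1]]]'
python3 st.py 474.2 169.7 22
python3 - <<'E'
from workcell import *
from h import *
P=camera_params('wrist'); im=snapshot('wrist')[:,:,::-1].copy()
for q in sil(P,M['gauge'],(474.2,169.7,0)): cv2.polylines(im,[np.round(q).astype(int)],True,(255,255,0),1)
cv2.imwrite('pics/w2.png',im)
E
```

```text
clock: 7.6
position: [475.1, 169.4, 98.0]
orientation: [0.707, 0.707, -0.001, -0.0]
ft_force: [0.7, -0.2, 0.6]
gripper_width: 93.8
t 7.6 p [475.1 169.4  98. ] grip 93.8 F [ 0.7 -0.2  0.6] j7 -0.59
yaw 1.5704 tilt 0.0013 turn to 90deg wz -0.0001
shift tool [ 0.0004 -0.0008  0.076 ]
```

View pics/w2.png

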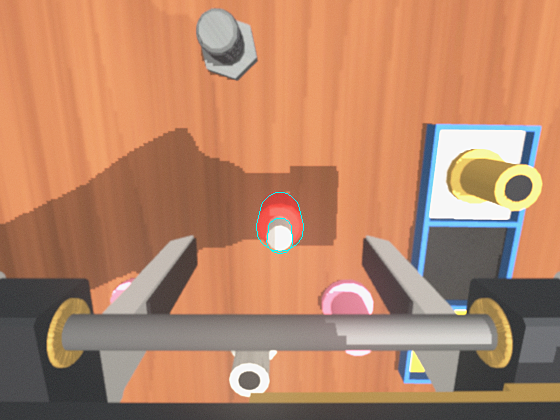

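The red gauge at (280,222) matches the predicted outline exactly. Descend and grip.

```bash
python3 -m pendant '[[[0,0,0,0,0,0.03,-1],[0,0,0,0,0,0.06,-1],[0,0,0,0,0,0.076,-1],[0,0,0,0,0,0.076,0],[0,0,0,0,0,0.076,1]]]'
python3 -m pendant '[[[0,0,0,0,0,0,1],[0,0,0,0,0,0,1],[0,0,0,0,0,0,1],[0,0,0,0,0,0,1],[0,0,0,0,0,0,1]]]'
python3 -m pendant '[[[0,0,0,0,0,0,1],[0,0,0,0,0,0,1],[0,0,0,0,0,0,1]]]'
python3 st.py 474.2 169.7 130
```

```text
clock: 8.15
position: [475.8, 169.8, 23.3]
orientation: [0.707, 0.707, 0.0, 0.0]
ft_force: [-0.8, 0.1, -0.2]
gripper_width: 81.6
clock: 8.65
position: [475.2, 169.4, 23.3]
orientation: [0.707, 0.707, 0.0, 0.0]
ft_force: [0.3, 0.1, 0.3]
gripper_width: 41.4
clock: 8.95
position: [475.0, 169.4, 23.1]
orientation: [0.707, 0.707, -0.0, 0.0]
ft_force: [0.3, -0.7, 1.5]
gripper_width: 31.6
t 8.95 p [475.  169.4  23.1] grip 31.6 F [ 0.3 -0.7  1.5] j7 -0.63
yaw 1.5705 tilt 0.0001 turn to 90deg wz -0.0
shift tool [ 0.0003 -0.0008 -0.1069]
```

```bash
python3 -m pendant '[[[0,0,0,0,0,-0.04,1],[0,0,0,0,0,-0.08,1],[0,0,0,-0.01,0.0055,-0.107,1],[0,0,0,-0.05,0.0275,-0.107,1],[0,0,0,-0.09,0.05,-0.107,1]]]'
python3 -m pendant '[[[0,0,0,-0.042,0.023,0,1],[0,0,0,-0.084,0.046,0,1],[0,0,0,-0.126,0.07,0,1],[0,0,0,-0.16,0.088,0,1],[0,0,0,-0.173,0.095,0,1]]]'
python3 -m pendant '[[[0,0,0,0,0,0.02,1],[0,0,0,0,0,0.05,1],[0,0,0,0,0,0.06,1],[0,0,0,0,0,0.06,1]]]'
python3 st.py 619.9 -93.8 29.6
```

```text
clock: 9.45
position: [525.7, 79.5, 131.1]
orientation: [0.706, 0.708, 0.001, 0.0]
ft_force: [0.3, 0.2, -2.1]
gripper_width: 31.5
clock: 9.95
position: [620.6, -99.7, 129.2]
orientation: [0.709, 0.705, -0.001, 0.001]
ft_force: [0.1, 0.4, -1.6]
gripper_width: 31.2
clock: 10.35
position: [618.0, -92.6, 68.2]
orientation: [0.707, 0.707, -0.001, -0.002]
ft_force: [0.2, -0.1, -1.1]
gripper_width: 31.4
t 10.35 p [618.  -92.6  68.2] grip 31.4 F [ 0.2 -0.1 -1.1] j7 -0.1
yaw 1.5716 tilt 0.0047 turn to 90deg wz 0.0001
shift tool [-0.0013  0.0021  0.0385]
```

```bash
python3 -m pendant '[[[0,0,0,-0.001,0.0015,0.015,1],[0,0,0,-0.001,0.0015,0.03,1],[0,0,0,-0.001,0.0015,0.038,1],[0,0,0,-0.001,0.0015,0.0385,1],[0,0,0,-0.001,0.0015,0.0385,1]]]'
python3 st.py 619.9 -93.8 29.1
```

```text
clock: 10.85
position: [621.4, -94.6, 31.4]
orientation: [0.707, 0.707, -0.0, -0.0]
ft_force: [-0.7, 0.0, -2.0]
gripper_width: 31.6
t 10.85 p [621.4 -94.6  31.4] grip 31.6 F [-0.7  0.  -2. ] j7 -0.11
yaw 1.5705 tilt 0.0002 turn to 90deg wz -0.0
shift tool [ 0.0008 -0.0015  0.0023]
```

```bash
python3 -m pendant '[[[0,0,0,0.0008,-0.0015,0.0024,1],[0,0,0,0.0008,-0.0015,0.0024,1],[0,0,0,0.0008,-0.0015,0.0024,-0.2],[0,0,0,0.0008,-0.0015,0.0024,-0.2],[0,0,0,0.0008,-0.0015,0.0024,-0.2]]]'
python3 st.py
python3 -m pendant '[[[0,0,0,0,0,-0.02,-0.2],[0,0,0,0,0,-0.06,-0.2],[0,0,0,0,0,-0.1,-0.2],[0,0,0,0.02,-0.025,-0.1,-0.5],[0,0,0,0.05,-0.06,-0.1,-1]]]'
python3 st.py 449.1 47.9 130
```

```text
clock: 11.35
position: [620.3, -93.9, 29.5]
orientation: [0.707, 0.707, 0.0, 0.0]
ft_force: [0.9, -0.4, -0.1]
gripper_width: 52.1
t 11.35 p [620.3 -93.9  29.5] grip 52.1 F [ 0.9 -0.4 -0.1] j7 -0.11
yaw 1.5704 tilt 0.0009 turn to 90deg wz -0.0001
clock: 11.85
position: [562.1, -45.3, 130.8]
orientation: [0.709, 0.706, 0.002, 0.002]
ft_force: [-1.1, 1.5, 0.3]
gripper_width: 69.2
t 11.85 p [562.1 -45.3 130.8] grip 69.2 F [-1.1  1.5  0.3] j7 -0.17
yaw 1.5663 tilt 0.0061 turn to 90deg wz -0.0007
shift tool [ 0.0927 -0.1134 -0.    ]
```

```bash
python3 -m pendant '[[[0,0,0,0.03,-0.037,0,-0.6],[0,0,0,0.06,-0.074,0,-0.6],[0,0,0,0.085,-0.104,0,-0.6],[0,0,0,0.0925,-0.112,0.0,-0.6],[0,0,0,0.0925,-0.112,0.02,-0.6]]]'
python3 -m pendant '[[[0,0,0,0,0,0.01,-0.6],[0,0,0,0,0,0.01,-0.6]]]'
python3 st.py 449.1 47.9 22
python3 - <<'E'
from workcell import *
from h import *
P=camera_params('wrist'); im=snapshot('wrist')[:,:,::-1].copy()
for q in sil(P,M['bush'],(449.1,47.9,0)): cv2.polylines(im,[np.round(q).astype(int)],True,(255,255,0),1)
cv2.imwrite('pics/w3.png',im)
E
```

```text
clock: 12.35
position: [449.0, 50.4, 111.0]
orientation: [0.706, 0.708, 0.002, 0.001]
ft_force: [1.7, -0.2, -0.1]
gripper_width: 74.9
clock: 12.55
position: [447.9, 48.1, 98.1]
orientation: [0.708, 0.707, -0.001, -0.0]
ft_force: [0.2, -0.1, 0.2]
gripper_width: 75.6
t 12.55 p [447.9  48.1  98.1] grip 75.6 F [ 0.2 -0.1  0.2] j7 -0.4
yaw 1.5697 tilt 0.0019 turn to 90deg wz -0.0002
shift tool [-0.0001  0.0014  0.0761]
```

View pics/w3.png

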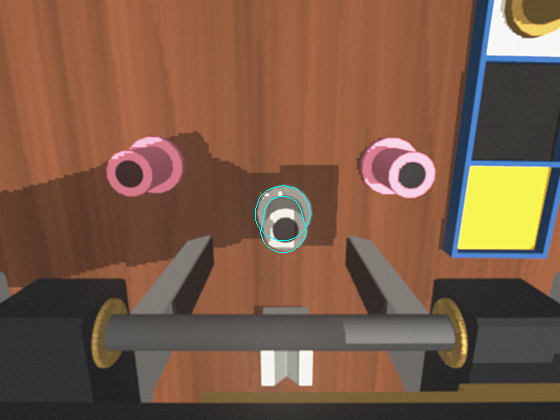

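The grey steel bushing at (284,220) is the one between the fingers. Both pink ones, at (150,168) and (400,168), stand clear. Grip.

```bash
python3 -m pendant '[[[0,0,0,0,0.001,0.03,-0.6],[0,0,0,0,0.001,0.06,-0.6],[0,0,0,0,0.001,0.076,-0.6],[0,0,0,0,0.001,0.076,0],[0,0,0,0,0.001,0.076,1]]]'
python3 -m pendant '[[[0,0,0,0,0,0,1],[0,0,0,0,0,0,1],[0,0,0,0,0,0,1],[0,0,0,0,0,0,1],[0,0,0,0,0,0,1]]]'
python3 st.py 449.1 47.9 130
```

```text
clock: 13.1
position: [449.6, 48.4, 23.4]
orientation: [0.707, 0.707, 0.0, 0.0]
ft_force: [0.9, 0.5, -0.0]
gripper_width: 62.9
clock: 13.6
position: [450.2, 48.9, 23.7]
orientation: [0.707, 0.707, 0.001, 0.001]
ft_force: [0.5, -1.3, 6.0]
gripper_width: 29.4
t 13.6 p [450.2  48.9  23.7] grip 29.4 F [ 0.5 -1.3  6. ] j7 -0.46
yaw 1.5704 tilt 0.0027 turn to 90deg wz -0.0001
shift tool [-0.0009 -0.0009 -0.1063]
```

```bash
python3 -m pendant '[[[0,0,0,0,0,-0.04,1],[0,0,0,0,0,-0.08,1],[0,0,0,-0.008,0.006,-0.108,1],[0,0,0,-0.043,0.0323,-0.108,1],[0,0,0,-0.08,0.06,-0.108,1]]]'
python3 -m pendant '[[[0,0,0,-0.035,0.0263,0,1],[0,0,0,-0.07,0.0525,0,1],[0,0,0,-0.105,0.079,0,1],[0,0,0,-0.13,0.098,0,1],[0,0,0,-0.136,0.1025,0,1]]]'
python3 -m pendant '[[[0,0,0,0,0,0.02,1],[0,0,0,0,0,0.05,1],[0,0,0,0,0,0.06,1],[0,0,0,0,0,0.06,1]]]'
python3 st.py 612.7 -167.4 29.7
```

```text
clock: 14.1
position: [509.1, -31.1, 132.1]
orientation: [0.706, 0.708, 0.0, 0.0]
ft_force: [1.2, 0.4, -2.3]
gripper_width: 29.6
clock: 14.6
position: [611.8, -172.2, 129.9]
orientation: [0.709, 0.705, -0.001, 0.001]
ft_force: [-0.3, -0.9, -2.2]
gripper_width: 29.7
clock: 15.0
position: [609.0, -166.2, 69.0]
orientation: [0.707, 0.707, -0.001, -0.002]
ft_force: [-0.4, -0.7, -3.0]
gripper_width: 29.4
t 15.0 p [ 609.  -166.2   69. ] grip 29.4 F [-0.4 -0.7 -3. ] j7 -0.0
yaw 1.5714 tilt 0.0056 turn to 90deg wz 0.0001
shift tool [-0.0013  0.0039  0.0393]
```

```bash
python3 -m pendant '[[[0,0,0,-0.001,0.002,0.015,1],[0,0,0,-0.001,0.002,0.03,1],[0,0,0,-0.001,0.002,0.038,1],[0,0,0,-0.001,0.002,0.0385,1],[0,0,0,-0.001,0.002,0.0385,1]]]'
python3 st.py 612.7 -167.4 29.2
```

```text
clock: 15.5
position: [613.4, -168.3, 32.4]
orientation: [0.707, 0.707, -0.0, -0.0]
ft_force: [0.0, 1.1, -3.0]
gripper_width: 29.6
t 15.5 p [ 613.4 -168.3   32.4] grip 29.6 F [ 0.   1.1 -3. ] j7 -0.02
yaw 1.5707 tilt 0.0002 turn to 90deg wz -0.0
shift tool [ 0.0009 -0.0007  0.0032]
```

```bash
python3 -m pendant '[[[0,0,0,0.0009,-0.0007,0.0025,1],[0,0,0,0.0009,-0.0007,0.003,1],[0,0,0,0.0009,-0.0007,0.003,-0.2],[0,0,0,0.0009,-0.0007,0.003,-0.2],[0,0,0,0.0009,-0.0007,0.003,-0.2]]]'
python3 st.py
python3 -m pendant '[[[0,0,0,0,0,-0.02,-0.2],[0,0,0,0,0,-0.06,-0.2],[0,0,0,0,0,-0.1,-0.2],[0,0,0,0.02,-0.03,-0.1,-0.5],[0,0,0,0.045,-0.07,-0.1,-0.8]]]'
python3 st.py 452.3 -62.5 130
```

```text
clock: 16.0
position: [613.2, -167.5, 30.2]
orientation: [0.707, 0.707, 0.0, 0.001]
ft_force: [0.3, 0.7, 0.2]
gripper_width: 50.2
t 16.0 p [ 613.2 -167.5   30.2] grip 50.2 F [0.3 0.7 0.2] j7 -0.02
yaw 1.5704 tilt 0.0012 turn to 90deg wz -0.0001
clock: 16.5
position: [544.9, -123.1, 131.4]
orientation: [0.708, 0.706, 0.002, 0.003]
ft_force: [-0.3, 0.1, 0.2]
gripper_width: 68.9
t 16.5 p [ 544.9 -123.1  131.4] grip 68.9 F [-0.3  0.1  0.2] j7 -0.06
yaw 1.5683 tilt 0.0065 turn to 90deg wz -0.0004
shift tool [ 0.0603 -0.0927  0.0007]
```

```bash
python3 -m pendant '[[[0,0,0,0.025,-0.038,0,-0.8],[0,0,0,0.05,-0.076,0,-0.8],[0,0,0,0.0605,-0.0915,0,-0.8],[0,0,0,0.0605,-0.0915,0.02,-0.8],[0,0,0,0.0605,-0.0915,0.03,-0.8]]]'
python3 -m pendant '[[[0,0,0,0,0,0,-0.8],[0,0,0,0,0,0,-0.8]]]'
python3 st.py 452.3 -62.5 22
python3 - <<'E'
from workcell import *
from h import *
P=camera_params('wrist'); im=snapshot('wrist')[:,:,::-1].copy()
for q in sil(P,M['v'],(452.3,-62.5,np.pi/2)): cv2.polylines(im,[np.round(q).astype(int)],True,(255,255,0),1)
cv2.imwrite('pics/w4.png',im)
for c in('top','scene'): cv2.imwrite(f'pics/{c}4.png',snapshot(c)[:,:,::-1])
E
```

```text
clock: 17.0
position: [451.1, -61.6, 99.5]
orientation: [0.707, 0.707, 0.0, 0.0]
ft_force: [-0.1, -0.5, 0.1]
gripper_width: 84.9
clock: 17.2
position: [451.8, -62.1, 99.6]
orientation: [0.707, 0.707, 0.0, 0.0]
ft_force: [0.7, 0.6, 0.1]
gripper_width: 85.0
t 17.2 p [451.8 -62.1  99.6] grip 85.0 F [0.7 0.6 0.1] j7 -0.2
yaw 1.57 tilt 0.0002 turn to 90deg wz -0.0001
shift tool [-0.0004  0.0005  0.0776]
```

View pics/w4.png

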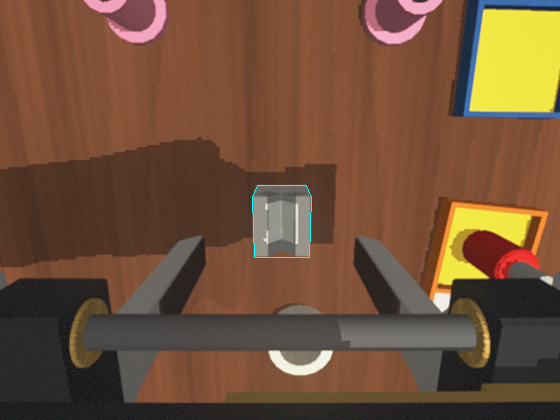

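View pics/scene4.png

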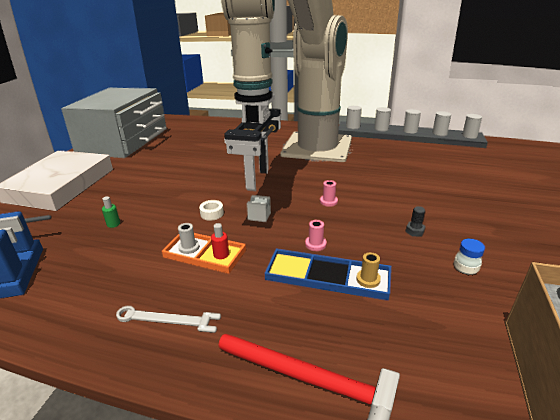

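Steel (187,238) and red (219,243) stand upright in the orange tray. The wrist view shows the V-block at (282,222), aligned with the jaws and the groove across them. Grip.

```bash
python3 -m pendant '[[[0,0,0,-0.0004,0.0005,0.03,-0.8],[0,0,0,-0.0004,0.0005,0.06,-0.8],[0,0,0,-0.0004,0.0005,0.078,-0.8],[0,0,0,-0.0004,0.0005,0.078,0],[0,0,0,-0.0004,0.0005,0.078,1]]]'
python3 -m pendant '[[[0,0,0,0,0,0,1],[0,0,0,0,0,0,1],[0,0,0,0,0,0,1],[0,0,0,0,0,0,1],[0,0,0,0,0,0,1]]]'
python3 st.py 626.1 126.3 130
```

```text
clock: 17.85
position: [452.0, -62.3, 21.9]
orientation: [0.707, 0.707, 0.0, 0.0]
ft_force: [-0.6, 0.3, 0.9]
gripper_width: 72.2
clock: 18.35
position: [452.5, -62.4, 22.2]
orientation: [0.707, 0.707, 0.001, 0.001]
ft_force: [0.5, 0.3, 6.0]
gripper_width: 39.9
t 18.35 p [452.5 -62.4  22.2] grip 39.9 F [0.5 0.3 6. ] j7 -0.26
yaw 1.5704 tilt 0.0017 turn to 90deg wz -0.0001
shift tool [ 0.1888  0.1737 -0.1076]
```

```bash
python3 -m pendant '[[[0,0,0,0,0,-0.04,1],[0,0,0,0,0,-0.08,1],[0,0,0,0.008,0.0075,-0.108,1],[0,0,0,0.037,0.034,-0.108,1],[0,0,0,0.07,0.0645,-0.108,1]]]'
python3 -m pendant '[[[0,0,0,0.031,0.0285,0,1],[0,0,0,0.062,0.057,0,1],[0,0,0,0.093,0.0855,0,1],[0,0,0,0.113,0.104,0,1],[0,0,0,0.1188,0.1092,0,1]]]'
python3 -m pendant '[[[0,0,0,0,0,0.02,1],[0,0,0,0,0,0.05,1],[0,0,0,0,0,0.06,1],[0,0,0,0,0,0.06,1],[0,0,0,0,0,0.06,1]]]'
python3 st.py 626.1 126.3 28.6
```

```text
clock: 18.85
position: [516.3, 6.5, 130.5]
orientation: [0.709, 0.706, -0.0, 0.001]
ft_force: [0.4, -1.0, -2.6]
gripper_width: 39.6
clock: 19.35
position: [626.3, 130.2, 128.8]
orientation: [0.706, 0.708, 0.001, -0.001]
ft_force: [-0.2, 0.0, -3.2]
gripper_width: 40.1
clock: 19.85
position: [625.6, 126.0, 70.2]
orientation: [0.707, 0.707, 0.0, 0.0]
ft_force: [0.3, 1.1, -3.0]
gripper_width: 39.8
t 19.85 p [625.6 126.   70.2] grip 39.8 F [ 0.3  1.1 -3. ] j7 -0.46
yaw 1.5699 tilt 0.0003 turn to 90deg wz -0.0001
shift tool [0.0003 0.0005 0.0416]
```

```bash
python3 -m pendant '[[[0,0,0,0,0,0.015,1],[0,0,0,0,0,0.03,1],[0,0,0,0,0,0.04,1],[0,0,0,0,0,0.0415,1],[0,0,0,0,0,0.0415,1]]]'
python3 st.py 626.1 126.3 28.6
```

```text
clock: 20.35
position: [625.0, 126.3, 27.4]
orientation: [0.707, 0.707, -0.001, -0.0]
ft_force: [-1.1, -0.3, -1.3]
gripper_width: 39.7
t 20.35 p [625.  126.3  27.4] grip 39.7 F [-1.1 -0.3 -1.3] j7 -0.47
yaw 1.5706 tilt 0.0011 turn to 90deg wz -0.0
shift tool [-0.      0.0011 -0.0012]
```

Touching the floor (the measured load has dropped). Release and go to the green gauge.

```bash
python3 -m pendant '[[[0,0,0,0,0,0,-0.2],[0,0,0,0,0,0,-0.2],[0,0,0,0,0,0,-0.2],[0,0,0,0,0,0,-0.2]]]'
python3 -m pendant '[[[0,0,0,0,0,-0.02,-0.2],[0,0,0,0,0,-0.06,-0.2],[0,0,0,0,0,-0.1,-0.2],[0,0,0,-0.045,-0.005,-0.102,-0.5],[0,0,0,-0.09,-0.01,-0.102,-0.8]]]'
python3 -m pendant '[[[0,0,0,-0.047,-0.006,0,-0.8],[0,0,0,-0.094,-0.012,0,-0.8],[0,0,0,-0.141,-0.018,0,-0.8],[0,0,0,-0.188,-0.024,0,-0.8],[0,0,0,-0.235,-0.029,0,-0.8]]]'
python3 st.py 563.6 -389.7 130
```

```text
clock: 20.75
position: [625.7, 126.5, 28.2]
orientation: [0.707, 0.707, 0.0, 0.0]
ft_force: [-0.2, -0.5, 0.5]
gripper_width: 56.3
clock: 21.25
position: [616.8, 37.5, 132.3]
orientation: [0.706, 0.708, 0.002, 0.001]
ft_force: [0.3, -0.5, -0.8]
gripper_width: 68.8
clock: 21.75
position: [585.9, -200.5, 130.3]
orientation: [0.707, 0.707, 0.0, 0.0]
ft_force: [0.7, 1.0, 0.6]
gripper_width: 84.3
t 21.75 p [ 585.9 -200.5  130.3] grip 84.3 F [0.7 1.  0.6] j7 0.06
yaw 1.5705 tilt 0.0005 turn to 90deg wz -0.0
shift tool [-0.1892 -0.0223  0.0004]
```

```bash
python3 -m pendant '[[[0,0,0,-0.045,-0.0053,0,-0.8],[0,0,0,-0.09,-0.0106,0,-0.8],[0,0,0,-0.135,-0.016,0,-0.8],[0,0,0,-0.175,-0.021,0,-0.8],[0,0,0,-0.1892,-0.0223,0,-0.8]]]'
python3 -m pendant '[[[0,0,0,0,0,0.02,-0.8],[0,0,0,0,0,0.03,-0.8],[0,0,0,0,0,0.03,-0.8]]]'
python3 st.py 563.6 -389.7 22
python3 - <<'E'
from workcell import *
from h import *
P=camera_params('wrist'); im=snapshot('wrist')[:,:,::-1].copy()
for q in sil(P,M['gauge'],(563.6,-389.7,0)): cv2.polylines(im,[np.round(q).astype(int)],True,(255,255,0),1)
cv2.imwrite('pics/w5.png',im)
E
```

```text
clock: 22.25
position: [561.4, -394.3, 129.8]
orientation: [0.71, 0.705, -0.002, 0.001]
ft_force: [0.0, -0.1, 0.4]
gripper_width: 84.4
clock: 22.55
position: [563.3, -385.5, 98.3]
orientation: [0.707, 0.708, -0.0, -0.002]
ft_force: [0.2, -0.1, -0.5]
gripper_width: 84.7
t 22.55 p [ 563.3 -385.5   98.3] grip 84.7 F [ 0.2 -0.1 -0.5] j7 0.34
yaw 1.5723 tilt 0.0041 turn to 90deg wz 0.0002
shift tool [-0.0045  0.0005  0.0763]
```

View pics/w5.png

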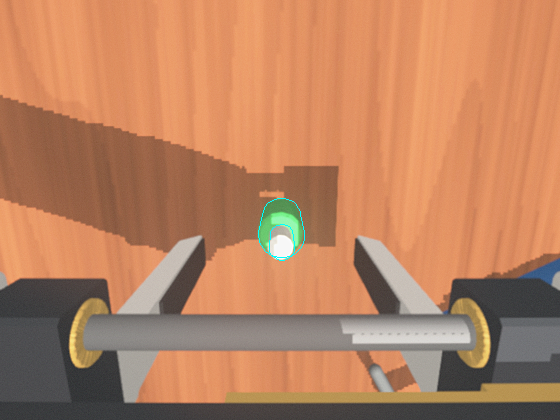

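The green gauge at (281,228) sits on the predicted outline. I'll let the arm settle, then descend.

```bash
python3 -m pendant '[[[0,0,0,0,0,0,-0.8],[0,0,0,0,0,0.02,-0.8],[0,0,0,0,0,0.02,-0.8]]]'
python3 st.py 563.6 -389.7 22
```

```text
clock: 22.9
position: [563.2, -386.5, 79.0]
orientation: [0.707, 0.707, -0.0, -0.001]
ft_force: [-0.3, 0.2, -0.6]
gripper_width: 84.6
t 22.9 p [ 563.2 -386.5   79. ] grip 84.6 F [-0.3  0.2 -0.6] j7 0.33
yaw 1.5715 tilt 0.0028 turn to 90deg wz 0.0001
shift tool [-0.0032  0.0005  0.057 ]
```

```bash
python3 -m pendant '[[[0,0,0,-0.0015,0.0005,0.025,-0.8],[0,0,0,-0.0015,0.0005,0.045,-0.8],[0,0,0,-0.0015,0.0005,0.056,-0.8],[0,0,0,-0.0015,0.0005,0.056,-0.5],[0,0,0,-0.0015,0.0005,0.056,-0.5]]]'
python3 st.py 563.6 -389.7 22.5
```

```text
clock: 23.4
position: [565.2, -389.3, 25.0]
orientation: [0.707, 0.707, 0.0, 0.001]
ft_force: [0.1, 0.6, 0.4]
gripper_width: 72.4
t 23.4 p [ 565.2 -389.3   25. ] grip 72.4 F [0.1 0.6 0.4] j7 0.31
yaw 1.5706 tilt 0.0012 turn to 90deg wz -0.0
shift tool [-0.0004 -0.0016  0.0025]
```

```bash
python3 -m pendant '[[[0,0,0,-0.0004,-0.0016,0.0025,0],[0,0,0,-0.0004,-0.0016,0.0025,1],[0,0,0,-0.0004,-0.0016,0.0025,1],[0,0,0,-0.0004,-0.0016,0.0025,1],[0,0,0,-0.0004,-0.0016,0.0025,1]]]'
python3 -m pendant '[[[0,0,0,0,0,0,1],[0,0,0,0,0,0,1],[0,0,0,0,0,0,1]]]'
python3 st.py 624.9 52.3 130.5
```

```text
clock: 23.9
position: [563.0, -389.7, 21.8]
orientation: [0.707, 0.707, 0.0, 0.0]
ft_force: [-1.0, 0.9, -0.3]
gripper_width: 33.9
clock: 24.2
position: [563.2, -389.7, 21.8]
orientation: [0.707, 0.707, 0.0, 0.0]
ft_force: [0.6, 0.3, 1.7]
gripper_width: 31.3
t 24.2 p [ 563.2 -389.7   21.8] grip 31.3 F [0.6 0.3 1.7] j7 0.31
yaw 1.5705 tilt 0.0004 turn to 90deg wz -0.0
shift tool [ 0.442   0.0617 -0.1087]
```

```bash
python3 -m pendant '[[[0,0,0,0,0,-0.04,1],[0,0,0,0,0,-0.08,1],[0,0,0,0.005,0.0007,-0.115,1],[0,0,0,0.045,0.006,-0.115,1],[0,0,0,0.09,0.0125,-0.115,1]]]'
python3 -m pendant '[[[0,0,0,0.047,0.0066,0,1],[0,0,0,0.094,0.013,0,1],[0,0,0,0.141,0.0197,0,1],[0,0,0,0.188,0.026,0,1],[0,0,0,0.235,0.033,0,1]]]'
python3 -m pendant '[[[0,0,0,0.045,0.0063,0,1],[0,0,0,0.085,0.012,0,1],[0,0,0,0.11,0.0155,0,1],[0,0,0,0.117,0.0162,0,1],[0,0,0,0.117,0.0162,0.02,1]]]'
python3 -m pendant '[[[0,0,0,0,0,0.03,1],[0,0,0,0,0,0.04,1],[0,0,0,0,0,0.04,1],[0,0,0,0,0,0.04,1]]]'
python3 st.py 624.9 52.3 28.2
```

```text
clock: 24.7
position: [575.3, -301.4, 137.7]
orientation: [0.709, 0.705, -0.0, 0.001]
ft_force: [0.1, 0.3, -1.9]
gripper_width: 31.1
clock: 25.2
position: [608.1, -62.9, 136.4]
orientation: [0.707, 0.707, -0.0, -0.0]
ft_force: [0.7, -1.2, -0.3]
gripper_width: 31.2
clock: 25.7
position: [626.7, 53.8, 118.5]
orientation: [0.706, 0.708, 0.002, 0.001]
ft_force: [1.0, 0.6, -1.3]
gripper_width: 31.0
clock: 26.1
position: [625.2, 51.5, 77.2]
orientation: [0.708, 0.707, 0.0, 0.0]
ft_force: [0.3, -0.3, -0.7]
gripper_width: 31.2
t 26.1 p [625.2  51.5  77.2] grip 31.2 F [ 0.3 -0.3 -0.7] j7 -0.36
yaw 1.5693 tilt 0.0007 turn to 90deg wz -0.0002
shift tool [ 0.0008 -0.0004  0.049 ]
```

```bash
python3 -m pendant '[[[0,0,0,0.0008,0,0.02,1],[0,0,0,0.0008,0,0.038,1],[0,0,0,0.0008,0,0.047,1],[0,0,0,0.0008,0,0.048,1],[0,0,0,0.0008,0,0.048,1]]]'
python3 st.py 624.9 52.3 28.2
```

```text
clock: 26.6
position: [625.4, 53.2, 29.5]
orientation: [0.707, 0.707, 0.001, 0.0]
ft_force: [0.5, 0.3, -1.0]
gripper_width: 31.6
t 26.6 p [625.4  53.2  29.5] grip 31.6 F [ 0.5  0.3 -1. ] j7 -0.38
yaw 1.5703 tilt 0.0013 turn to 90deg wz -0.0001
shift tool [-0.0009 -0.0005  0.0013]
```

Lower the last millimetre, release, rise, and back away so the view is clear.

```bash
python3 -m pendant '[[[0,0,0,-0.0005,0,0.0012,1],[0,0,0,-0.0005,0,0.0014,1],[0,0,0,-0.0005,0,0.0014,-0.2],[0,0,0,-0.0005,0,0.0014,-0.2],[0,0,0,-0.0005,0,0.0014,-0.2]]]'
python3 st.py
python3 -m pendant '[[[0,0,0,0,0,-0.02,-0.2],[0,0,0,0,0,-0.06,-0.2],[0,0,0,0,0,-0.1,-0.2],[0,0,0,-0.03,-0.03,-0.13,-0.2],[0,0,0,-0.06,-0.06,-0.16,-0.2]]]'
python3 -m pendant '[[[0,0,0,-0.03,-0.03,-0.01,-0.2],[0,0,0,-0.06,-0.06,-0.02,-0.2],[0,0,0,-0.09,-0.09,-0.03,-0.2],[0,0,0,-0.1,-0.1,-0.03,-0.2],[0,0,0,-0.1,-0.1,-0.03,-0.2]]]'
python3 - <<'E'
from workcell import *
from h import *
import pickle
T={'brass_bushing':('bush',627.3,200.3),'v_block':('v',626.1,126.3),'green_gauge':('gauge',624.9,52.3),'steel_bushing':('bush',612.7,-167.4),'red_gauge':('gauge',619.9,-93.8),'hex_bolt':('bolt',438.6,291.1)}
for c in('top','scene'):
    im=snapshot(c); P=camera_params(c)
    cv2.imwrite(f'pics/{c}9.png',im[:,:,::-1])
    b=cv2.resize(im[:,:,::-1],None,fx=4,fy=4,interpolation=cv2.INTER_CUBIC)
    for n,(m,x,y) in T.items():
        z=0 if n=='hex_bolt' else 6
        for q in sil(P,[p+[0,0,z] for p in M[m]],(x,y,np.pi/2 if m=='v' else 0)): cv2.polylines(b,[np.round((q+.5)*4).astype(int)],True,(0,255,0),1)
    b=b[130*4:260*4,140*4:400*4] if c=='top' else b[170*4:310*4,150*4:440*4]
    cv2.imwrite(f'pics/chk_{c}.png',cv2.resize(b,(800,int(800*b.shape[0]/b.shape[1]))))
E
python3 st.py
```

```text
clock: 27.1
position: [625.0, 52.7, 27.5]
orientation: [0.707, 0.707, 0.0, 0.0]
ft_force: [0.8, 0.3, 0.4]
gripper_width: 52.0
t 27.1 p [625.   52.7  27.5] grip 52.0 F [0.8 0.3 0.4] j7 -0.38
yaw 1.5705 tilt 0.0006 turn to 90deg wz -0.0
clock: 27.6
position: [566.9, -4.7, 186.4]
orientation: [0.706, 0.708, 0.001, 0.0]
ft_force: [1.0, -1.2, 0.0]
gripper_width: 56.6
clock: 28.1
position: [465.9, -106.8, 215.3]
orientation: [0.709, 0.706, -0.0, 0.0]
ft_force: [0.9, 0.8, 0.2]
gripper_width: 55.9
t 28.2 p [ 468.2 -104.1  215. ] grip 56.6 F [ 0.6 -0.3  0.8] j7 -0.02
yaw 1.5712 tilt 0.0017 turn to 90deg wz 0.0001
```

View pics/chk_top.png

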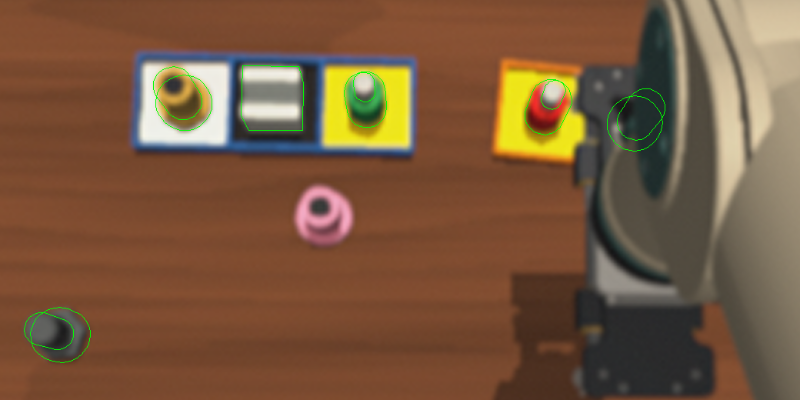

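View pics/chk_scene.png

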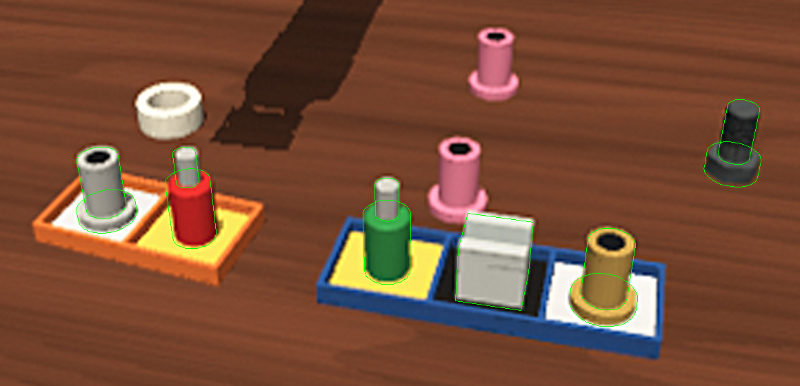

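All five parts stand upright on their floors within a few mm of the bay centres: scene crop steel (105,190), red (190,210), green (388,240), V-block (495,260), brass (607,275). The hex bolt (735,145) is on its starting outline. Let it settle, then hand in.

```bash
python3 -m pendant '[[[0,0,0,0,0,0,-0.2],[0,0,0,0,0,0,-0.2],[0,0,0,0,0,0,-0.2]]]'; python3 -c "
from workcell import *
print(job_done()); print(sense()['clock'])"
```

```text
clock: 28.5
position: [467.6, -104.0, 214.6]
orientation: [0.707, 0.708, 0.0, -0.0]
ft_force: [-0.9, -0.1, -0.5]
gripper_width: 56.2
the job is handed in; nothing more can be done
None
the job is handed in; nothing more can be done
```

I placed all five parts in their bays, let them go, and handed the job in at about 28.5 s of the 144 s allowed. No verdict came back.

- **Placed:** the brass bushing, V-block and green gauge are in the blue tray's white, black and yellow bays. The steel bushing and red gauge are in the orange tray's white and yellow bays. The pink bushings and the hex bolt were not touched.
- **Last checks:** with the arm clear, the parts matched outlines drawn upright on each bay floor, and the hex bolt matched its starting outline. This was a check by eye. At release, the gripper was within about 1 mm of each bay centre I had measured. That does not count calibration error of about 2 mm, well inside the 20 mm allowed.
- **What disagreed or was incomplete:**
  - **Steel bushing:** the arm hid it in the last top view, so its final check rests on the scene camera alone.
  - **Single-camera starts:** the networks missed the brass bushing in the top view and the hex bolt in the scene view, so I located each from one camera. They also reported the pink bushings as the steel one; I told them apart by colour.
  - **First grasp:** the arm was about 5 mm off because I read its position while it was still moving. I corrected it before the jaws closed.

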